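# Extraction gate at half

### The job

First, with the extractor's sprung shutter still closed, push the round work base across the bench, without lifting it, until it sits inside the yellow ring in front of the extractor's mouth. Then slide the shutter, which has a black tab, to half open, where its red pointer meets the green mark, and hold it there against its spring: the program finishes while the robot is still holding the shutter half open. Leave the other things on the bench where they are.

Things in the scene. Friction and masses are not known exactly. Their poses are not given: they have to be found in the camera images.
- work: The work: a round wooden base, 100 mm in diameter and 32 mm high, with a bright curved handle fixed on top (52 mm high overall); about 0.35 to 0.7 kg, loose, standing on the bench. Origin at the centre of its underside, z up; its yaw does not matter.
- ring (a point): Centre, on the bench, of the yellow ring painted before the extractor's mouth: a 136 mm dark disc with a yellow border 6 mm wide. No height: things slide over it. It lies at (-50, 160, 0) mm in the extractor's frame.
- extractor: Fixed red extraction head, 260 (x) by 130 (y) by 110 mm high, flat lid. Origin: centre of its underside, z up. +x: the way the shutter opens, roughly away from the robot (yaw within 0.3 rad). Mouth in the +y face, whose guides reach y = 74 mm. A 90 mm duct runs from the -y face to a grey filter box 180 mm high. White scale on the lid: thin black marks for closed and full, broad green for half.
- shutter (a joint): Travel of the shutter along the extractor's +x axis, in m: 0 closed, 0.08 fully open, 0.04 half. A spring pushes it shut: about 2 N at closed, 8.4 N at half and 15 N at full, and it snaps shut if let go.
- shutter_tab (a point): Centre of the top of the black upright tab, 165 mm above the bench; moves with the shutter, axes as the extractor's. The tab is 14 mm thick along the slide (x), 30 mm wide (y) and stands 50 mm above the aluminium flange (its top 115 mm above the bench) that slides on the lid. At (-50, 45, 165) mm in the extractor's frame when closed; free space all round.
- mallet: Bystander, loose: leave it alone. Mallet, dark wooden handle and white head, 200 mm long, lying; origin under its middle, x along the handle to the head.
- screwdriver: Bystander, loose: leave it alone. Screwdriver with orange handle, 180 mm, lying; origin under its middle, x towards the tip.
- tin: Bystander, loose: leave it alone. Blue tin, 68 mm in diameter and 60 mm high; origin at the centre of its underside.
- jar: Bystander, loose: leave it alone. Amber jar, 60 mm in diameter and 75 mm high; origin at the centre of its underside.
- brush: Bystander, loose: leave it alone. Brush, light wooden handle, 200 mm, lying; origin under its middle, x towards the bristles.
Not all that is in view belongs to the job. Of the things shaped like the work, the wooden one is meant.

How it is judged (in metres and radians):
On the way, in this order (a step that is already met when the one before it is completed fails the run):
1. the work base stands inside the yellow ring while the shutter is still closed (horizontal distance between work and ring below 0.018 m and height (world z) of work below 0.006 m and angle between work's own z axis and vertical below 0.1 rad and linear speed of work below 0.02 m/s and value of joint shutter below 0.008 m), for 0.2 s.
2. the shutter is held at half travel (value of joint shutter between 0.033 and 0.047 m and velocity of joint shutter between -0.01 and 0.01 m/s and contact force between any of the fingers, the arm and shutter above 2 N), for 0.3 s.
At the end, for the whole second after the job is handed in: The robot still presses on the shutter with more than 2 N and holds it, at rest, 33 to 47 mm open (half is 40 mm), with nothing else on the bench touching it; the work base stands flat and still with its centre within 18 mm of the ring's centre, that is inside the yellow border (all of step 2 and horizontal distance between work and ring below 0.018 m and height (world z) of work below 0.006 m and angle between work's own z axis and vertical below 0.1 rad and linear speed of work below 0.02 m/s and contact force between each of work, mallet, screwdriver, tin, jar, brush and shutter below 0.5 N); the arm keeps its last pose, push and grip.
It fails at once if the work base is lifted off the bench (height (world z) of work above 0.015 m).
It fails at once if the work base is tipped over (angle between work's own z axis and vertical above 0.4 rad).
It fails at once if a bystander is pushed more than 40 mm from its place (distance of any of mallet, screwdriver, tin, jar, brush from where it was at the start of the episode above 0.04 m).
It also fails if it takes over 48 s, if anything falls off the work surface, if the arm or the gripper's body presses on something with over 40 N, if the wrist force passes 120 N, or if a joint passes its speed limit or range.

### The arm

A 6-joint arm with a two-finger parallel gripper is mounted at the origin on the work surface. World frame = base frame: x ahead of the robot, y to its left, z up, the work surface at z = 0. Lengths are in m, angles in degrees, forces in N, time in s.
With the tool pointing down it reaches from about 0.35 to 0.85 m from the base axis. Payload 8.1 kg.
Tool frame: the origin (TCP) lies on the centre line of the jaws, within the pads' length; the fingertips stand 19 mm ahead of it and the grasp point (between the pads) is the TCP; z points along the fingers, y is the direction in which the jaws open and shut (so a half turn about z gives the same grasp; the last joint's range is limited). The gripper opens to 93 mm and grips with 3 to 60 N. Pads are 15 mm wide; open, the fingers measure 128 mm over their backs; the gripper's body (75 mm by 188 mm) begins 65 mm behind the grasp point.
Start: joints at [64.034, 7.471, 85.268, -0, 87.261, -4.893], TCP at [0.216, 0.56, 0.238] pointing down, gripper open.
Joint ranges: [-169.43, 169.43], [-51.17, 129.36], [1.28, 143.12], [-76.62, 256.62], [0, 156.53], [-152.29, 152.29]. Speed limits (degrees/s): [136.94, 136.94, 159.86, 180, 180, 180].

### API

Orientations are given as a 3x3 rotation matrix whose columns are the frame's x, y, z axes.
In Python, from rig import robot gives the robot as it stands.
- The arm moves only by the tool move_arm, never from a script. Its argument "deltas" is a list of rows, each a list of 7 numbers: the shift along the tool's x, y, z in mm, then the turn, a rotation vector about the tool's x, y, z in degrees, then the finger opening in mm, from 0 to 93. In form: [[dx, dy, dz, wx, wy, wz, jaw], ...]. A call has 1 to 10 rows; each row is the pose to reach, as a shift and turn from the pose measured when the call began, along the tool's axes at that moment; what a row does not reach only later rows make up. A row lasts 1/10 s, in which the tool goes at most 50 mm and 8.59 degrees, less where a joint would pass 70% of its speed; a pose out of reach is approached as far as the arm can. A call with a gripper value outside its range is refused whole. The fingers move at their own pace and stop on an object; "squeeze" is the grip in N (left out, the last holds). Time passes only in rows, so rows that repeat a pose let the fingers close. It gives the time, the measured TCP pose, the force and the opening at its end, in the units of the state.
- robot.sense(): the state, without advancing time (a new reading comes with each control period).
- robot.camera(name): name is "scene" or "top" or "wrist"; returns the picture (420x560x3 uint8, red, green, blue); there is no depth.
- robot.camera_params(name): a dict with "intrinsics" (3x3 intrinsics, pixels), "origin" and "attitude" of the camera in the world. Camera axes: x right, y down, z forward; pixel columns grow to the right and rows downward; lengths in m; the calibration is good to about 2 mm. The wrist camera is an equidistant fisheye: a pixel r from the principal point sees the ray r / f radians off the axis. A picture is of the moment at which its call begins: read the wrist's pose just before it. camera_params takes no time and is no camera call; for the wrist camera it gives the pose at the moment of the call.
- robot.job_done(): hands the job in, once; it reports no verdict.
The state is a dict: "time": time; "joint_pos": joint angles; "qvel": joint speeds; "joint_efforts": joint torques, N m; "ee_pos": TCP position; "orientation": TCP orientation; "wrist_force": force on the tool from outside, world axes, zero at the start; "ft_torque": the same for the moment, N m; "opening": opening from 0.0 (shut) to 1.0 (fully open).
Only numpy, scipy, OpenCV 4.12 (cv2) and the standard library are available. Lean on these libraries where they do the work, as an engineer would, in place of code of your own. Each camera call takes 0.05 s, during which the arm holds its last target.

## Working session

There is one attempt and no reset: what is moved stays moved. The work goes in short steps, Python scripts to look and compute and a tool call to move; the robot and the scene stay as the last step left them, time stands still between calls to the robot, and variables do not carry over. Pictures are saved under pics/ and viewed, and the job is handed in when it is done.

Besides the shell and the picture viewer there is one more tool, called after "Request:" by a JSON object that holds its "op" and its "data", one argument or row to a line. move_arm: Moves the arm, as the interface text tells. Its arguments: {"type":"object","properties":{"deltas":{"type":"array","items":{"type":"array","items":{"type":"number"}}},"squeeze":{"type":"number"}},"required":["deltas"]}

```bash
mkdir -p pics; ls; python3 - <<'E'
from rig import robot
import cv2,numpy as np
for n in ["scene","top"]:
    im=robot.camera(n); cv2.imwrite(f"pics/{n}0.png",cv2.cvtColor(im,cv2.COLOR_RGB2BGR))
    p=robot.camera_params(n); print(n,p)
s=robot.sense();print(s)
E
```

```text
pics
scene {'intrinsics': array([[382.39902381,   0.        , 282.6085815 ],
       [  0.        , 382.39902381, 203.32492984],
       [  0.        ,   0.        ,   1.        ]]), 'origin': array([1.01887088, 0.71366325, 0.71754271]), 'attitude': array([[-0.79696709,  0.36769502, -0.47921167],
       [ 0.60390551,  0.50068361, -0.6201726 ],
       [ 0.01189905, -0.78365572, -0.62108141]])}
top {'intrinsics': array([[525.06861839,   0.        , 280.92669432],
       [  0.        , 525.06861839, 205.40849991],
       [  0.        ,   0.        ,   1.        ]]), 'origin': array([0.35141901, 0.10006697, 1.35844841]), 'attitude': array([[ 0.0205838 , -0.98698176,  0.15950957],
       [-0.9997873 , -0.02052606,  0.00200976],
       [ 0.00129051, -0.15951702, -0.98719434]])}
{'time': 0.1, 'joint_pos': array([ 6.40340159e+01,  7.51039915e+00,  8.53230343e+01, -9.49020364e-04,
        8.72605089e+01, -4.89456680e+00]), 'qvel': array([-0.02809722, -0.1387495 , -0.15054836,  0.03374344,  0.02113117,
       -0.01672194]), 'joint_efforts': array([ 1.03811584e-03, -5.61327195e+01, -4.93108642e+01,  7.70276436e-02,
        2.88218865e-02, -2.70975221e-05]), 'ee_pos': array([0.2155091 , 0.55945057, 0.23669634]), 'orientation': array([[-9.33133254e-01,  3.59530022e-01, -7.03004311e-04],
       [ 3.59530688e-01,  9.33132086e-01, -1.48133404e-03],
       [ 1.23411820e-04, -1.63503367e-03, -9.99998656e-01]]), 'wrist_force': array([ 0.03995362,  0.84446531, -0.02743274]), 'ft_torque': array([ 0.02196543,  0.01484905, -0.00038377]), 'opening': 0.9961630483730604}
```

View pics/scene0.png

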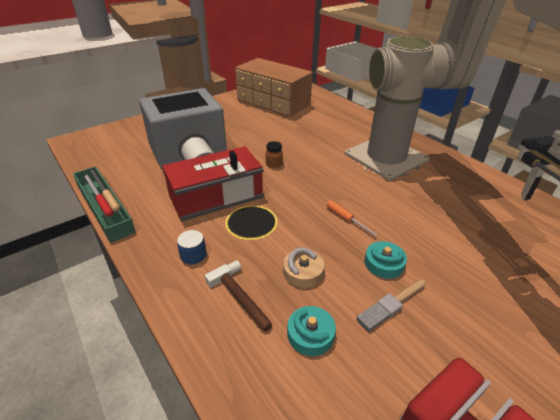

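View pics/top0.png

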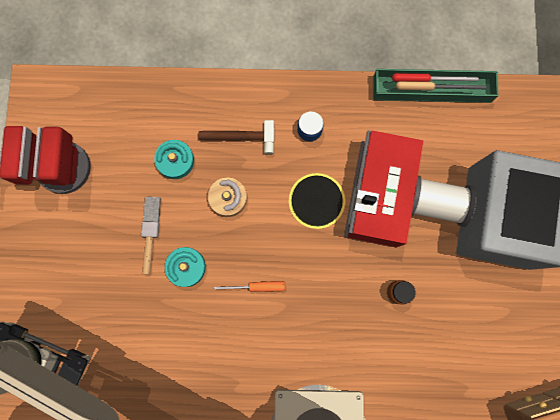

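The wooden work is at top (227,196) and scene (304,267). The lookalikes are teal, at top (173,158) and (185,267). The ring is at top (317,201) and the tab at about (370,200). I'll check these in enlarged crops.

```bash
cat > h.py <<'E'
import numpy as np,cv2
from rig import robot
def ray(n,u,v,z,p=None):
    p=p or robot.camera_params(n);K=p["intrinsics"];d=p["attitude"]@np.linalg.solve(K,[u,v,1.]);o=p["origin"]
    return o+d*(z-o[2])/d[2]
def proj(n,P):
    p=robot.camera_params(n);q=p["attitude"].T@(np.array(P)-p["origin"]);q=p["intrinsics"]@q;return q[:2]/q[2]
E
python3 - <<'E'
from h import *
im=cv2.imread("pics/top0.png")
c=im[120:260,200:440]; cv2.imwrite("pics/c1.png",cv2.resize(c[:, :130],None,fx=5,fy=4 if 0 else 4))
cv2.imwrite("pics/c1.png",cv2.resize(c[40:120,:150],None,fx=5,fy=5,interpolation=cv2.INTER_CUBIC))
cv2.imwrite("pics/c2.png",cv2.resize(im[120:260,340:440],None,fx=4,fy=4,interpolation=cv2.INTER_CUBIC))
s=cv2.imread("pics/scene0.png")
cv2.imwrite("pics/c3.png",cv2.resize(s[140:300,150:340],None,fx=3.5,fy=3.5,interpolation=cv2.INTER_CUBIC))
E
```

```text
(no output)
```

View pics/c1.png

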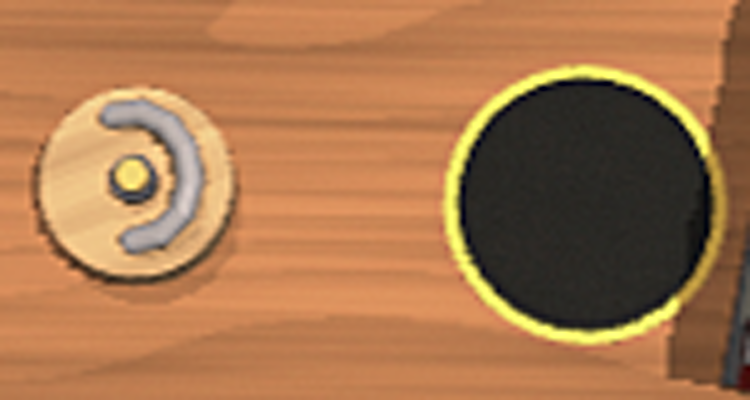

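View pics/c2.png

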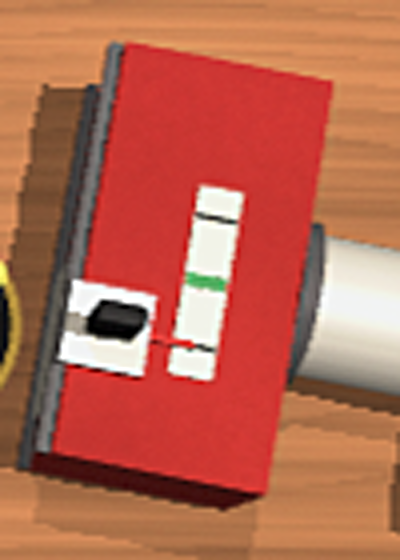

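View pics/c3.png

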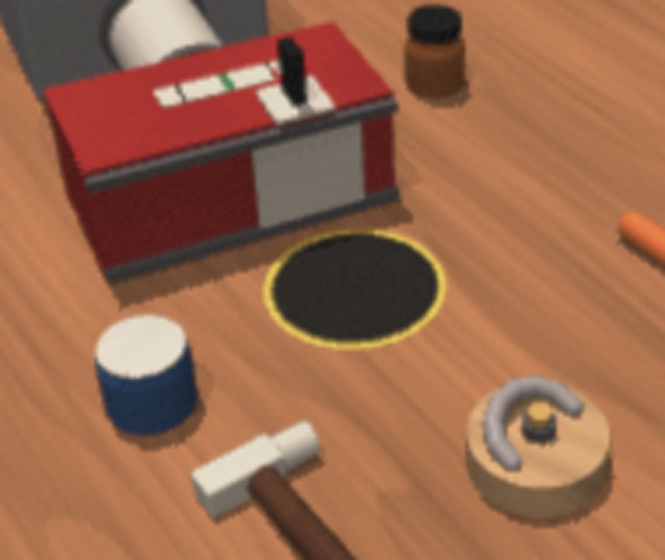

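c1 and c2 show the wooden base's top disc at full-image (227,196), with a bright handle, so this is the right one. The ring centre is (317,201). The red pointer is on the closed mark at about (391,206), and the lid corners and green mark are clear.

```bash
python3 - <<'E'
from h import *
f=lambda x,y,ox,oy,s:((x+.5)/s-.5+ox,(y+.5)/s-.5+oy)
w=ray("top",*f(137,182,200,160,5),0.032);r=ray("top",*f(585,204,200,160,5),0.)
print("work",w,"ring",r)
# scene crosscheck : c3 scale 3.5 offset 150,140
print("ring scene",ray("scene",*f(355,289,150,140,3.5),0.)," work top scene",ray("scene",*f(539,447,150,140,3.5),0.032))
L={k:ray("top",*f(*v,340,120,4),.11) for k,v in dict(tl=(118,43),tr=(332,82),br=(267,494)).items()}
print(L)
d=L["tr"]-L["br"];print("len",np.linalg.norm(d),"yaw from back edge",np.degrees(np.arctan2(d[1],d[0])))
a=ray("top",*f(215,217,340,120,4),.112);b=ray("top",*f(203,349,340,120,4),.112);g=ray("top",*f(205,281,340,120,4),.112)
print("marks",np.linalg.norm(a-b),np.linalg.norm(g-b),np.degrees(np.arctan2(*(a-b)[1::-1])))
print("tab top",ray("top",*f(128,316,340,120,4),.165))
yaw=np.arctan2(d[1],d[0]);R=np.array([[np.cos(yaw),-np.sin(yaw)],[np.sin(yaw),np.cos(yaw)]])
o=L["br"][:2]-R@[-.13,-.065];o2=L["tr"][:2]-R@[.13,-.065]
o=(o+o2)/2;print("ext",o,"ring pred",o+R@[-.05,.16],"tab pred",o+R@[-.05,.045])
t=o+R@[-.05,.045]
print(proj("scene",[*t,.165]),proj("top",[*t,.165]))
for n,uv in dict(tin=(310,119),jar=(403,290),mh=(268,137),sd=(216,288)).items(): print(n,ray("top",*uv,.03))
E
```

```text
work [0.58731862 0.24162193 0.032     ] ring [0.58617753 0.00948362 0.        ]
ring scene [0.58958589 0.012982   0.        ]  work top scene [0.59797759 0.25479611 0.032     ]
{'tl': array([ 0.74505792, -0.11098467,  0.11      ]), 'tr': array([ 0.72295223, -0.24237652,  0.11      ]), 'br': array([ 0.46838124, -0.19797139,  0.11      ])}
len 0.25841479118932936 yaw from back edge -9.89462172267725
marks 0.08177178872052518 0.041682445226808425 -5.836475858725726
tab top [ 0.56446128 -0.10644188  0.165     ]
ext [ 0.60683612 -0.1561408 ] ring pred [0.58507371 0.01007111] tab pred [ 0.5653125  -0.10321832]
[233.00573494 152.1653682 ] [370.22557102 198.23312256]
tin [0.79808202 0.03097974 0.03      ]
jar [ 0.35835491 -0.20657998  0.03      ]
mh [0.74673508 0.14033899 0.03      ]
sd [0.35366988 0.26068145 0.03      ]
```

```bash
cat >> h.py <<'E'
from scipy.spatial.transform import Rotation as Ro
def delta(P,yaw):
    "tool y at yaw deg in world, z down"
    s=robot.sense();R0=s["orientation"];y=np.array([np.cos(np.radians(yaw)),np.sin(np.radians(yaw)),0]);z=np.array([0,0,-1.])
    R=np.c_[np.cross(y,z),y,z]
    print("t",s["time"],"pos",s["ee_pos"],"d",np.round(R0.T@(np.array(P)-s["ee_pos"])*1e3,1),"w",np.round(Ro.from_matrix(R0.T@R).as_rotvec(degrees=True),2),"F",np.round(s["wrist_force"],1),"op",s["opening"]*93)
E
python3 - <<'E'
from h import *
print(proj("scene",[.587,.242,.032]),proj("scene",[.587,.242,0]))
delta([.587,.315,.20],0)
E
```

```text
[303.76488388 262.1277691 ] [303.16593608 271.03743906]
t 0.1 pos [0.2155091  0.55945057 0.23669634] d [-434.5  -94.5   36.8] w [-9.000e-02  5.000e-02  6.893e+01] F [ 0.   0.8 -0. ] op 92.64316349869462
```

Request:
{"op": "move_arm", "data": {
  "deltas": [
    [-434.5,-94.5,36,0,0,69,60],
    [-434.5,-94.5,36,0,0,69,60],
    [-434.5,-94.5,36,0,0,69,60],
    [-434.5,-94.5,36,0,0,69,60],
    [-434.5,-94.5,36,0,0,69,60],
    [-434.5,-94.5,36,0,0,69,60],
    [-434.5,-94.5,36,0,0,69,60],
    [-434.5,-94.5,36,0,0,69,60],
    [-434.5,-94.5,36,0,0,69,60],
    [-434.5,-94.5,36,0,0,69,60]
  ]
}}

```text
time: 1.1
ee_pos: [0.5905, 0.3101, 0.1987]
orientation: [[0.007, 1.0, -0.002], [1.0, -0.007, -0.004], [-0.004, -0.002, -1.0]]
wrist_force: [-0.3, 0.8, 0.3]
opening: 0.644
```

```bash
python3 - <<'E'
from h import *
delta([.587,.315,.029],0)
im=robot.camera("top");cv2.imwrite("pics/t1.png",im[...,::-1])
im=robot.camera("wrist");cv2.imwrite("pics/w1.png",im[...,::-1])
E
```

```text
t 1.1 pos [0.59049629 0.31014309 0.19870865] d [  5.5  -3.3 169.7] w [-0.1   0.23 -0.41] F [-0.3  0.8  0.3] op 59.87688112196371
```

View pics/t1.png

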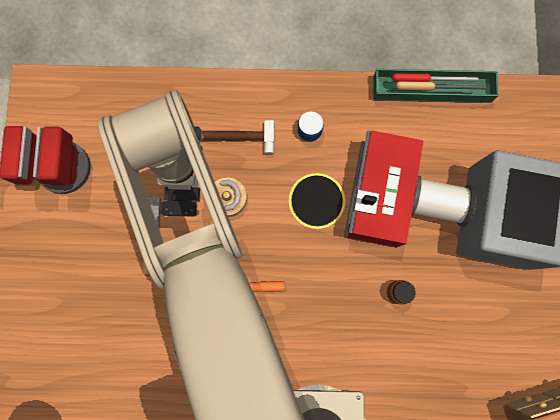

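View pics/w1.png

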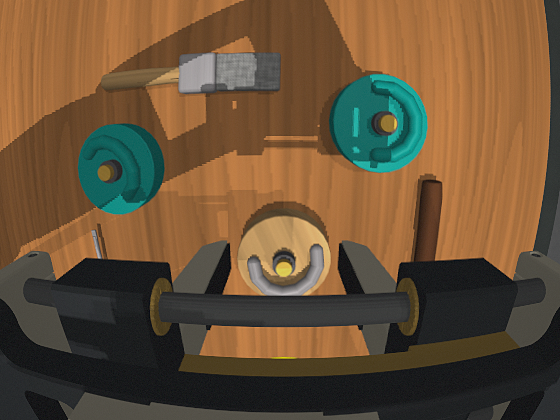

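The top view shows the gripper at about (180,200), beside the work and clear of the teal parts. The wrist view shows the wooden base (284,255) centred between the fingers. Next I descend behind it.

Request:
{"op": "move_arm", "data": {
  "deltas": [
    [5.5,-3.3,50,0,0,-0.4,60],
    [5.5,-3.3,100,0,0,-0.4,60],
    [5.5,-3.3,130,0,0,-0.4,60],
    [5.5,-3.3,150,0,0,-0.4,60],
    [5.5,-3.3,169,0,0,-0.4,60],
    [5.5,-3.3,169,0,0,-0.4,60],
    [5.5,-3.3,169,0,0,-0.4,60]
  ]
}}

```text
time: 1.9
ee_pos: [0.5826, 0.3198, 0.0308]
orientation: [[-0.005, 1.0, -0.003], [1.0, 0.005, -0.002], [-0.002, -0.003, -1.0]]
wrist_force: [0.4, 0.6, 0.2]
opening: 0.646
```

```bash
python3 - <<'E'
from h import *
delta([.5865,.0095+.0475,.029],0)
im=robot.camera("wrist");cv2.imwrite("pics/w2.png",im[...,::-1])
E
```

```text
t 1.9 pos [0.58261887 0.31980298 0.03080916] d [-262.8    2.6    2.4] w [-0.19  0.12  0.29] F [0.4 0.6 0.2] op 60.084526732130286
```

View pics/w2.png

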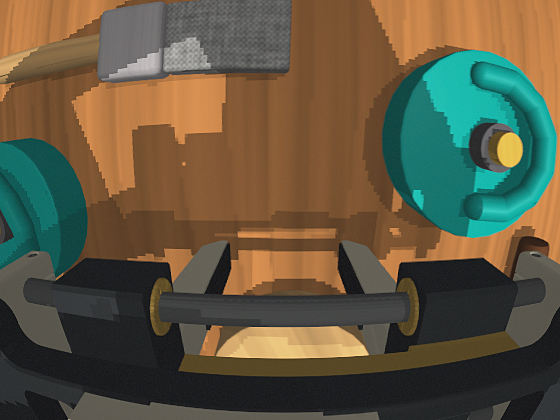

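The wrist view shows both fingers down behind the base (bright arc at (290,335), centred). Now I push in -y.

Request:
{"op": "move_arm", "data": {
  "deltas": [
    [-12,3,2,0,0,0.3,60],
    [-24,3,2,0,0,0.3,60],
    [-40,3,2,0,0,0.3,60],
    [-58,3,2,0,0,0.3,60],
    [-76,3,2,0,0,0.3,60],
    [-94,3,2,0,0,0.3,60],
    [-112,3,2,0,0,0.3,60],
    [-130,3,2,0,0,0.3,60],
    [-145,3,2,0,0,0.3,60],
    [-155,3,2,0,0,0.3,60]
  ]
}}

```text
time: 2.95
ee_pos: [0.5878, 0.1634, 0.0309]
orientation: [[0.002, 1.0, -0.0], [1.0, -0.002, -0.001], [-0.001, -0.0, -1.0]]
wrist_force: [-0.3, 6.2, 4.4]
opening: 0.648
```

```bash
python3 - <<'E'
from h import *
delta([.5865,.0095+.0475,.029],0)
for n in ["scene","top"]:
    im=robot.camera(n);cv2.imwrite(f"pics/{n}3.png",im[...,::-1])
s=cv2.imread("pics/scene3.png")
cv2.imwrite("pics/c4.png",cv2.resize(s[140:300,150:340],None,fx=3.5,fy=3.5,interpolation=cv2.INTER_CUBIC))
E
```

```text
t 2.95 pos [0.58776876 0.16342276 0.03089946] d [-106.4   -1.1    2. ] w [-0.02  0.04 -0.11] F [-0.3  6.2  4.4] op 60.28215126045048
```

View pics/top3.png

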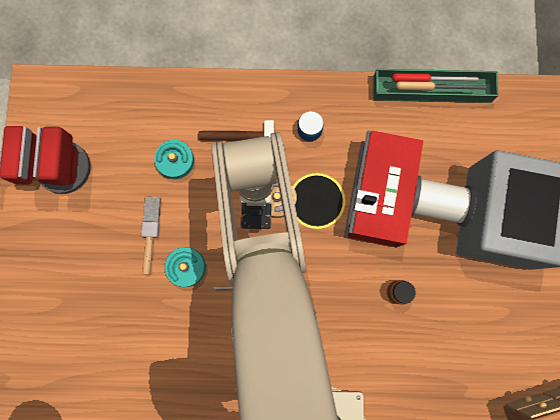

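View pics/c4.png

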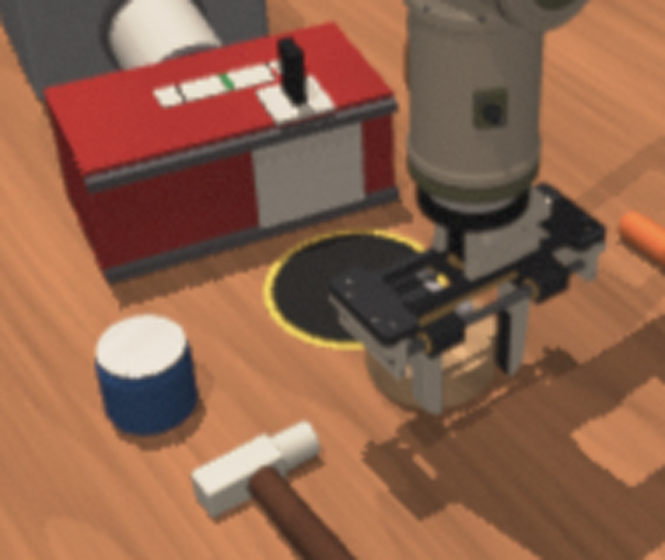

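The base (top view about (277,200)) is sliding squarely ahead of the fingers. I continue to just short of the ring centre.

Request:
{"op": "move_arm", "data": {
  "deltas": [
    [-12,-1,2,0,0,0,60],
    [-25,-1,2,0,0,0,60],
    [-38,-1,2,0,0,0,60],
    [-51,-1,2,0,0,0,60],
    [-64,-1,2,0,0,0,60],
    [-76,-1,2,0,0,0,60],
    [-85,-1,2,0,0,0,60],
    [-92,-1,2,0,0,0,60],
    [-97,-1,2,0,0,0,60],
    [-99,-1,2,0,0,0,60]
  ]
}}

```text
time: 4.05
ee_pos: [0.5861, 0.0636, 0.0284]
orientation: [[0.003, 1.0, -0.002], [1.0, -0.003, -0.002], [-0.002, -0.002, -1.0]]
wrist_force: [0.9, 6.0, 4.6]
opening: 0.646
```

```bash
python3 - <<'E'
from h import *
delta([.5865,.0095+.0475,.029],0)
for n in ["scene","top"]:
    im=robot.camera(n);cv2.imwrite(f"pics/{n}4.png",im[...,::-1])
s=cv2.imread("pics/scene4.png")
cv2.imwrite("pics/c5.png",cv2.resize(s[140:300,150:340],None,fx=3.5,fy=3.5,interpolation=cv2.INTER_CUBIC))
s=cv2.imread("pics/top4.png")
cv2.imwrite("pics/c6.png",cv2.resize(s[160:240,260:410],None,fx=5,fy=5,interpolation=cv2.INTER_CUBIC))
E
```

```text
t 4.05 pos [0.58606854 0.06357496 0.02843386] d [-6.6  0.4 -0.6] w [-0.1   0.12 -0.15] F [0.9 6.  4.6] op 60.043089728515774
```

View pics/c5.png

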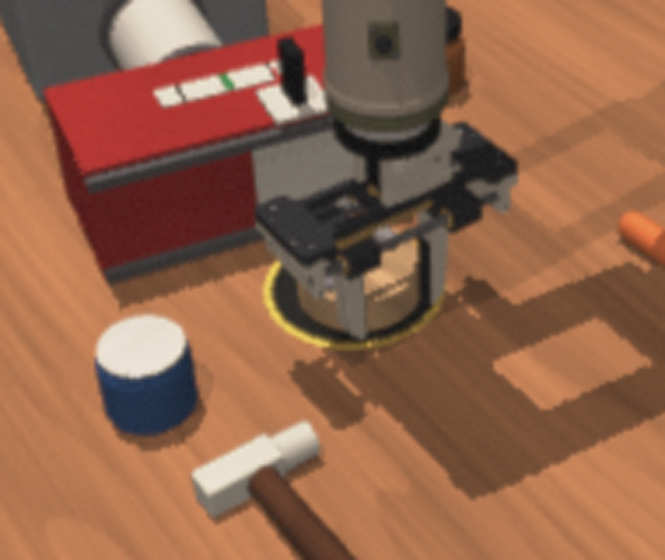

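View pics/c6.png

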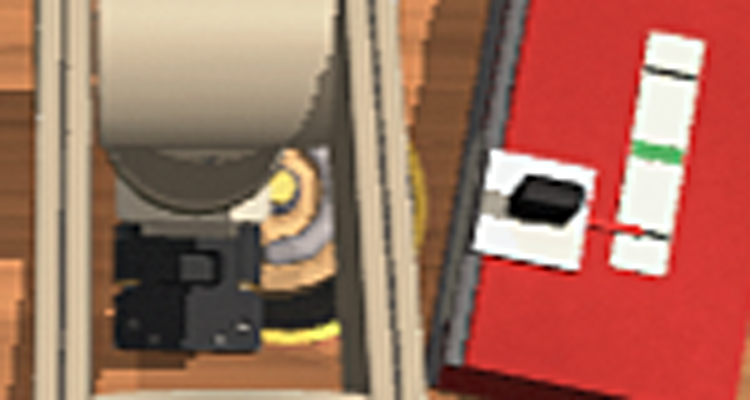

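The base is inside the yellow border, slightly towards the robot's +y side. I'll measure its position by the knob (full image (316.2,197.0)), calibrated against its first position, then correct.

```bash
python3 - <<'E'
from h import *
f=lambda x,y,ox,oy,s:((x+.5)/s-.5+ox,(y+.5)/s-.5+oy)
a=ray("top",*f(133,174,200,160,5),.045);b=ray("top",*f(283,187,260,160,5),.045)
print(a,b,"work now", b-a+np.array([.5873,.2416,0]))
E
```

```text
[0.58909428 0.24242038 0.045     ] [0.58714391 0.01358587 0.045     ] work now [0.58534963 0.0127655  0.        ]
```

Request:
{"op": "move_arm", "data": {
  "deltas": [
    [-2,0,0,0,0,0,60],
    [-4,0,0,0,0,0,60],
    [-5,0,0,0,0,0,60],
    [-5,0,0,0,0,0,60],
    [0,0,0,0,0,0,60],
    [10,0,0,0,0,0,60],
    [25,0,0,0,0,0,60],
    [40,0,0,0,0,0,60],
    [40,0,0,0,0,0,60]
  ]
}}

```text
time: 5.05
ee_pos: [0.5859, 0.106, 0.0281]
orientation: [[0.0, 1.0, -0.002], [1.0, -0.0, -0.002], [-0.002, -0.002, -1.0]]
wrist_force: [-0.1, 0.0, 0.5]
opening: 0.645
```

Request:
{"op": "move_arm", "data": {
  "deltas": [
    [0,0,-40,0,0,0,60],
    [0,0,-80,0,0,0,60],
    [0,0,-120,0,0,0,60],
    [0,0,-160,0,0,0,60],
    [0,0,-200,0,0,0,60],
    [0,0,-220,0,0,0,60],
    [80,0,-230,0,0,0,60],
    [120,0,-230,0,0,0,60]
  ]
}}

```text
time: 5.85
ee_pos: [0.5874, 0.2061, 0.259]
orientation: [[0.003, 1.0, 0.001], [1.0, -0.003, -0.002], [-0.002, 0.001, -1.0]]
wrist_force: [0.5, 1.2, 0.2]
opening: 0.647
```

```bash
python3 - <<'E'
from h import *
for n in ["scene","top"]:
    im=robot.camera(n);cv2.imwrite(f"pics/{n}5.png",im[...,::-1])
s=cv2.imread("pics/scene5.png")
cv2.imwrite("pics/c7.png",cv2.resize(s[140:300,150:340],None,fx=3.5,fy=3.5,interpolation=cv2.INTER_CUBIC))
s=cv2.imread("pics/top5.png")
cv2.imwrite("pics/c8.png",cv2.resize(s[160:240,260:410],None,fx=5,fy=5,interpolation=cv2.INTER_CUBIC))
delta([.567,-.104,.26],-9.9)
E
```

```text
t 5.95 pos [0.5857031  0.21161794 0.25746799] d [-315.5  -20.2   -2.5] w [-0.06 -0.   10.18] F [-0.3 -0.5 -0.5] op 59.97572121827837
```

View pics/c7.png

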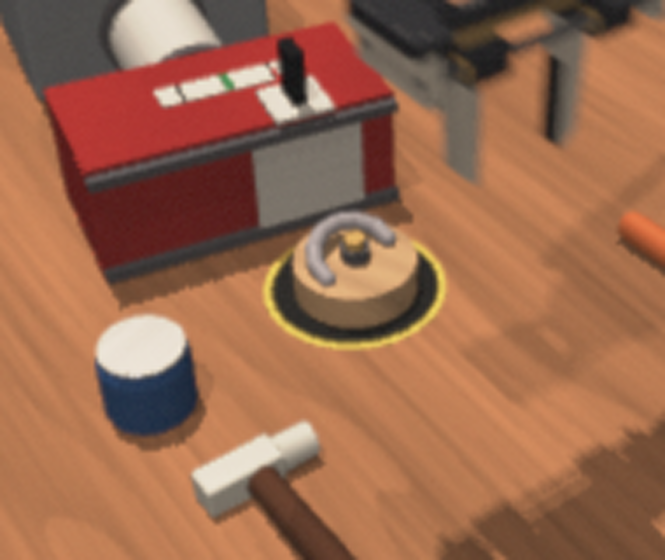

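View pics/c8.png

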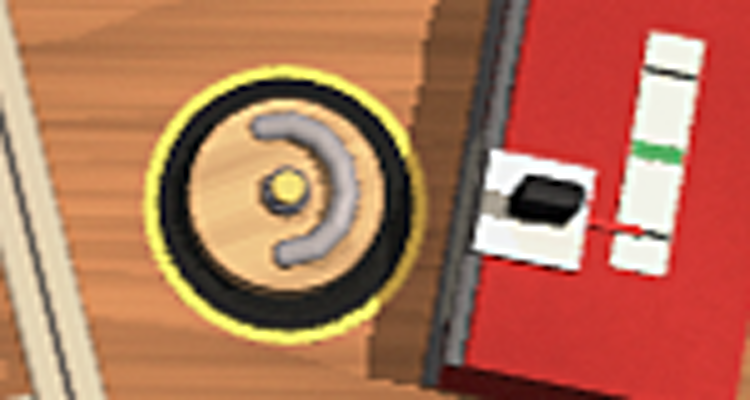

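The base now stands concentric in the ring (crop c8: disc centre (287,195), ring (285,204), the offset matching its height). The pointer is still on the closed mark. Next I move above the tab.

Request:
{"op": "move_arm", "data": {
  "deltas": [
    [-45,-3,-2,0,0,2,50],
    [-90,-6,-2,0,0,4,50],
    [-135,-9,-2,0,0,6,50],
    [-180,-12,-2,0,0,8,50],
    [-225,-15,-2,0,0,10,50],
    [-270,-18,-2,0,0,10.2,50],
    [-300,-20,-2,0,0,10.2,50],
    [-315,-20,-2,0,0,10.2,50],
    [-315,-20,-2,0,0,10.2,50],
    [-315,-20,-2,0,0,10.2,50]
  ]
}}

```text
time: 6.95
ee_pos: [0.5673, -0.1027, 0.2593]
orientation: [[0.172, 0.985, -0.001], [0.985, -0.172, 0.001], [0.0, -0.001, -1.0]]
wrist_force: [-0.7, -0.0, -0.1]
opening: 0.535
```

```bash
python3 - <<'E'
from h import *
f=lambda x,y,ox,oy,s:((x+.5)/s-.5+ox,(y+.5)/s-.5+oy)
print("work",ray("top",*f(287,195,260,160,5),.032))
delta([.568,-.104,.149],-9.9)
for n in ["scene","wrist"]:
    im=robot.camera(n);cv2.imwrite(f"pics/{n}6.png",im[...,::-1])
s=cv2.imread("pics/scene6.png")
cv2.imwrite("pics/c9.png",cv2.resize(s[100:260,150:340],None,fx=3.5,fy=3.5,interpolation=cv2.INTER_CUBIC))
E
```

```text
work [0.58535229 0.01063736 0.032     ]
t 6.95 pos [ 0.56731711 -0.10269797  0.259315  ] d [ -1.2   1.  110.3] w [-0.08 -0.03 -0.02] F [-0.7 -0.  -0.1] op 49.72568973592569
```

View pics/c9.png

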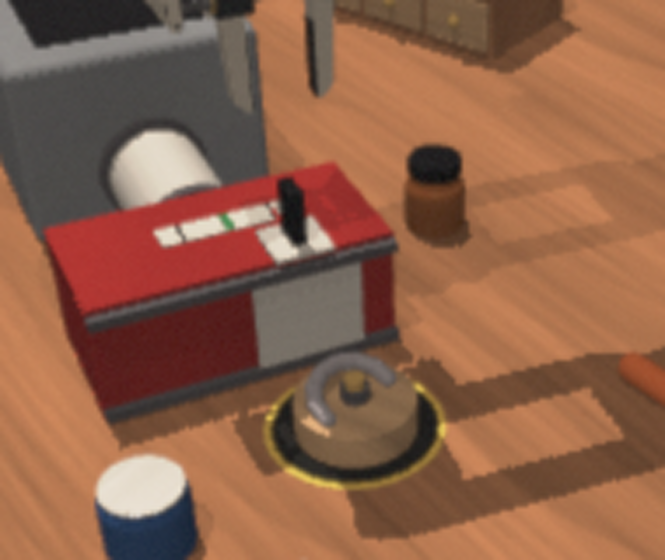

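View pics/wrist6.png

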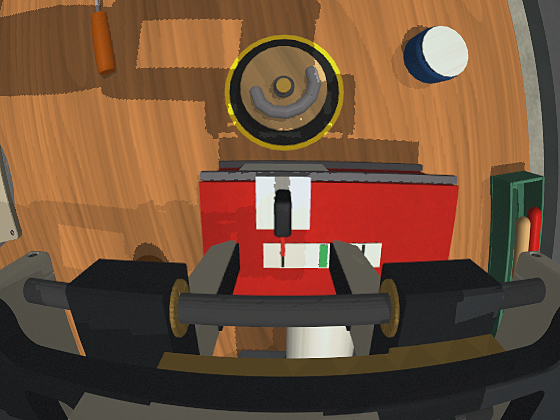

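The wrist view shows the tab (283,215) centred between the fingers (237 and 333) and aligned with the slide. I descend, then close.

Request:
{"op": "move_arm", "data": {
  "deltas": [
    [-1,1,30,0,0,0,50],
    [-1,1,60,0,0,0,50],
    [-1,1,85,0,0,0,50],
    [-1,1,100,0,0,0,50],
    [-1,1,109,0,0,0,50],
    [-1,1,109,0,0,0,50],
    [-1,1,109,0,0,0,50]
  ]
}}

```text
time: 7.75
ee_pos: [0.5689, -0.1029, 0.1516]
orientation: [[0.17, 0.985, 0.0], [0.985, -0.17, 0.0], [0.0, 0.0, -1.0]]
wrist_force: [-0.2, -0.4, -0.5]
opening: 0.539
```

```bash
python3 - <<'E'
from h import *
delta([.568,-.104,.149],-9.9)
for n in ["scene","wrist"]:
    im=robot.camera(n);cv2.imwrite(f"pics/{n}7.png",im[...,::-1])
s=cv2.imread("pics/scene7.png")
cv2.imwrite("pics/c10.png",cv2.resize(s[100:260,150:340],None,fx=3.5,fy=3.5,interpolation=cv2.INTER_CUBIC))
E
```

```text
t 7.75 pos [ 0.56887739 -0.10293863  0.15162989] d [-1.2 -0.7  2.6] w [ 0.02 -0.01  0.1 ] F [-0.2 -0.4 -0.5] op 50.114501514649824
```

View pics/c10.png

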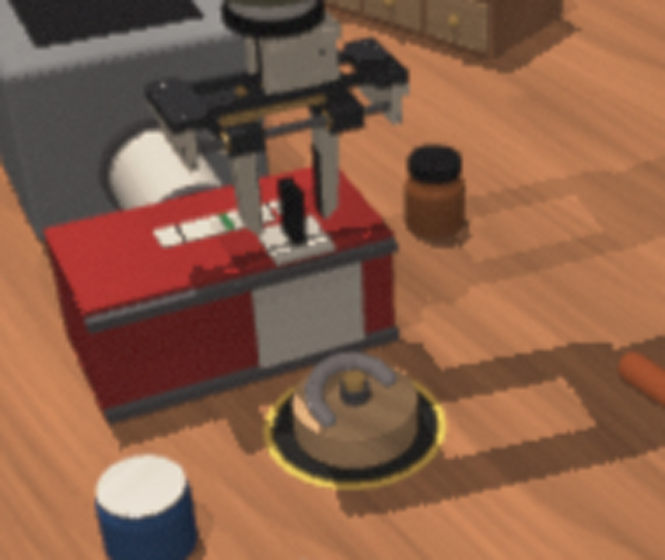

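View pics/wrist7.png

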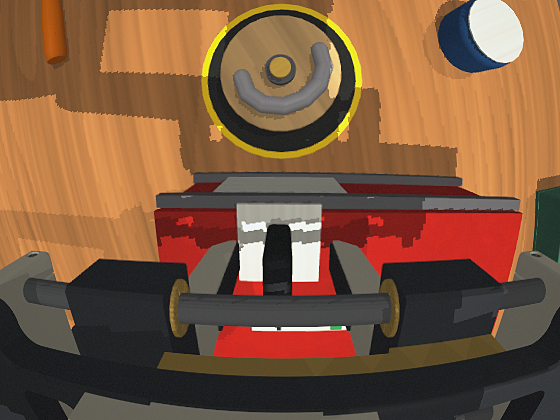

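The tab stands between the fingers (wrist (278,260), fingers at 235 and 333). Closing now.

Request:
{"op": "move_arm", "data": {
  "deltas": [
    [0,0,1,0,0,0,30],
    [0,0,1,0,0,0,10],
    [0,0,1,0,0,0,5],
    [0,0,1,0,0,0,5],
    [0,0,1,0,0,0,5],
    [0,0,1,0,0,0,5],
    [0,0,1,0,0,0,5]
  ],
  "squeeze": 35
}}

```text
time: 8.55
ee_pos: [0.5689, -0.1033, 0.1511]
orientation: [[0.171, 0.985, 0.001], [0.985, -0.171, -0.0], [0.0, 0.001, -1.0]]
wrist_force: [-2.6, 0.8, 2.7]
opening: 0.152
```

```bash
python3 - <<'E'
from h import *
delta([.568,-.104,.149],-9.9)
for n in ["scene","top"]:
    im=robot.camera(n);cv2.imwrite(f"pics/{n}8.png",im[...,::-1])
s=cv2.imread("pics/scene8.png")
cv2.imwrite("pics/c11.png",cv2.resize(s[140:240,180:280],None,fx=6,fy=6,interpolation=cv2.INTER_CUBIC))
s=cv2.imread("pics/top8.png")
cv2.imwrite("pics/c12.png",cv2.resize(s[120:260,300:440],None,fx=4,fy=4,interpolation=cv2.INTER_CUBIC))
E
```

```text
t 8.55 pos [ 0.56886449 -0.10325289  0.15109241] d [-0.9 -0.7  2.1] w [ 0.04 -0.    0.07] F [-2.6  0.8  2.7] op 14.136530728002265
```

View pics/c11.png

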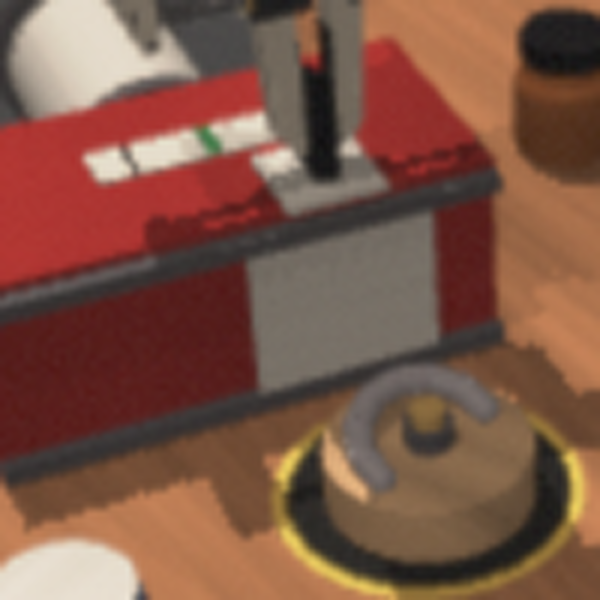

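View pics/c12.png

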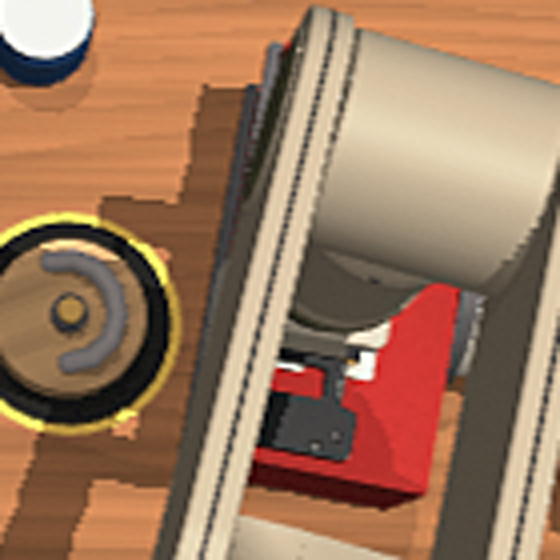

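Gripped: the opening of 14.1 mm equals the tab's thickness, and the reaction of about 2.7 N means roughly 3 to 4 mm open. I move about 36 mm along tool +y (the slide).

Request:
{"op": "move_arm", "data": {
  "deltas": [
    [0,4,0,0,0,0,5],
    [0,9,0,0,0,0,5],
    [0,14,0,0,0,0,5],
    [0,19,0,0,0,0,5],
    [0,24,0,0,0,0,5],
    [0,28,0,0,0,0,5],
    [0,32,0,0,0,0,5],
    [0,35,0,0,0,0,5],
    [0,36,0,0,0,0,5],
    [0,36,0,0,0,0,5]
  ]
}}

```text
time: 9.65
ee_pos: [0.6043, -0.1096, 0.1511]
orientation: [[0.171, 0.985, -0.001], [0.985, -0.171, -0.0], [-0.0, -0.0, -1.0]]
wrist_force: [-8.0, -0.3, 5.6]
opening: 0.148
```

```bash
python3 - <<'E'
from h import *
delta([.5689+.036*.985,-.1033-.036*.171,.1511],-9.9)
for n in ["scene","top","wrist"]:
    im=robot.camera(n);cv2.imwrite(f"pics/{n}9.png",im[...,::-1])
s=cv2.imread("pics/scene9.png")
cv2.imwrite("pics/c13.png",cv2.resize(s[140:240,180:280],None,fx=6,fy=6,interpolation=cv2.INTER_CUBIC))
s=cv2.imread("pics/wrist9.png")
cv2.imwrite("pics/c14.png",cv2.resize(s[180:380,180:400],None,fx=3,fy=3,interpolation=cv2.INTER_CUBIC))
delta([.568,-.104,.149],-9.9)
E
```

```text
t 9.65 pos [ 0.60428881 -0.10960794  0.15108062] d [ 0.2  0.  -0. ] w [-0.03  0.01  0.06] F [-8.  -0.3  5.6] op 13.79013276736714
t 9.8 pos [ 0.60417616 -0.10956565  0.15108317] d [ -0.7 -36.6   2.1] w [-0.03  0.01  0.07] F [-8.4  0.2  5.4] op 13.898071339796028
```

View pics/c13.png

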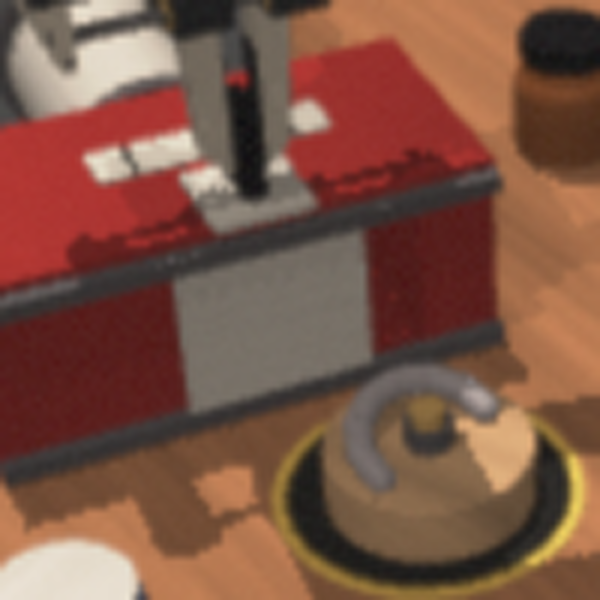

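View pics/c14.png

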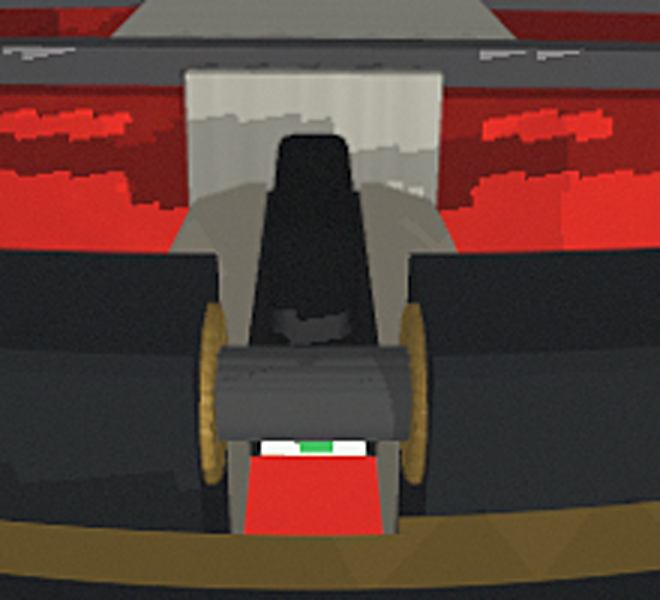

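```bash
python3 - <<'E'
from h import *
u=np.array([.985,-.171,0])
for a,b,z in [((223.7,205.1),(211.6,208.6),.014),((253.7,196.6),(242,200.7),.014)]:
    d=ray("scene",*b,z)-ray("scene",*a,z);print(d@u)
s=cv2.imread("pics/scene0.png");cv2.imwrite("pics/c15.png",cv2.resize(s[140:240,180:280],None,fx=6,fy=6,interpolation=cv2.INTER_CUBIC))
E
```

```text
0.037039794762190936
0.03936466963489736
```

View pics/c15.png

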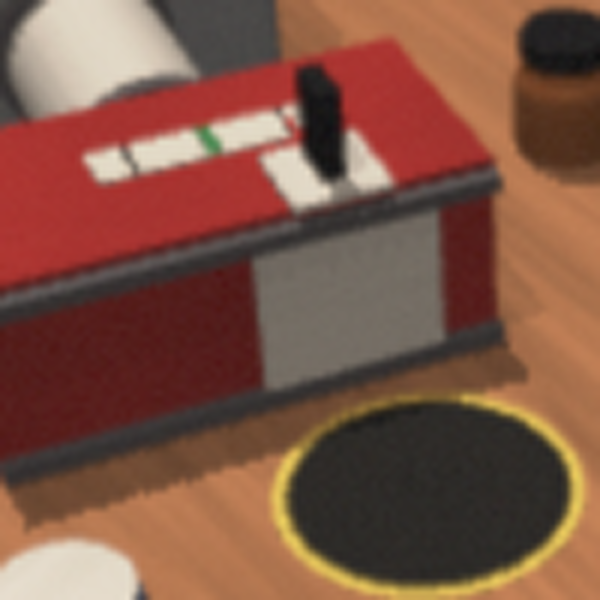

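The panel edge moved about 78 crop pixels, which is about 39 mm. That agrees with the arm's 36 mm plus the 3 mm pre-opening, and with the 8.4 N reaction (half travel). I hold and re-check.

Request:
{"op": "move_arm", "data": {
  "deltas": [
    [0,0.5,0,0,0,0,5],
    [0,0.5,0,0,0,0,5],
    [0,0.5,0,0,0,0,5],
    [0,0.5,0,0,0,0,5],
    [0,0.5,0,0,0,0,5],
    [0,0.5,0,0,0,0,5],
    [0,0.5,0,0,0,0,5],
    [0,0.5,0,0,0,0,5]
  ]
}}

```text
time: 10.6
ee_pos: [0.6045, -0.1096, 0.1511]
orientation: [[0.171, 0.985, -0.002], [0.985, -0.171, 0.0], [-0.0, -0.002, -1.0]]
wrist_force: [-8.2, 0.8, 5.3]
opening: 0.143
```

```bash
python3 - <<'E'
from h import *
for n in ["scene"]:
    im=robot.camera(n);cv2.imwrite(f"pics/{n}10.png",im[...,::-1])
delta([.5689+.036*.985,-.1033-.036*.171,.1511],-9.9); print(robot.sense()["qvel"])
E
```

```text
t 10.65 pos [ 0.60445665 -0.10964892  0.15106681] d [ 0.2 -0.1 -0. ] w [-0.1   0.02  0.07] F [-7.6  0.9  5.2] op 13.937774026785112
[ 0.03782158 -0.0400161   0.00896507 -0.02694621 -0.0901008   0.07414696]
```

View pics/scene10.png

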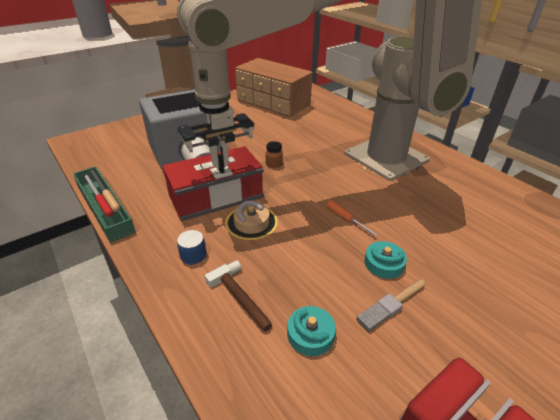

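The scene shows the base in the ring (252,218), the shutter held half open at (220,165), and the bystanders where they were. The forces are steady, so I hand in.

```bash
python3 -c "
from rig import robot
print(robot.job_done())"
```

```text
the job is handed in; nothing more can be done
None
```

The work base is in the ring, the shutter is held about half open, and I handed the job in while the arm still held it. No verdict was reported.

- **Work base:** I pushed the wooden base across the bench with the two open fingers while the shutter was closed. The top camera last put its centre at about (0.585, 0.011) m and the ring's at (0.586, 0.0095) m, so it is roughly 1.5 mm off against a limit of 18 mm. In the later pictures it still stands in the ring.
- **Shutter:** I gripped the black tab and slid it along the extractor. The shutter panel's edge in the scene picture gave 37 to 39 mm. The arm's travel plus the small pre-opening gave about 39 mm. The spring force of 7.6 to 8.4 N implies about 35 to 40 mm. These spread by a few millimetres, but all lie within the allowed 33 to 47 mm. The fingers hid the green mark, so I could not see the pointer meet it directly.
- **Disagreements:** There was also a steady upward force of about 5 N on the wrist during the hold, which I did not track down. My first reading of the base's position in the scene camera was about 13 mm off the top camera. I put that down to a misread picture point and used the top camera.
- **Bystanders:** In the last scene picture they all appear where they started.

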